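# Pack the gift set into its cradles

## Task

Four pieces of a gift set lie on the packing counter: a round tin, a small jar, a square carton and a little wooden serving board. Set each one upright and flat, fully down in the pocket of the card cradle whose shape and size match it; place them rather than dropping them. Leave the tape roll and the tape dispenser where they are.

Things in the scene. Friction and masses are not known exactly. Their poses are not given: they have to be found in the camera images.
- tin: Round steel tin with a slip lid, upright, 62 mm diameter (body 61), 60 mm high, about 0.2 kg. Origin: centre of its underside; z up.
- jar: Small upright amber glass jar with a paper label and a white cap, 40 mm diameter, 62 mm high. Origin: centre of its underside; z up. Its body is full width from 5 to 29 mm up, narrows to a shoulder at 38 mm, and the cap (37 mm diameter) spans 46 to 62 mm.
- carton: Small square soap carton of brown card with a white paper band, 50 x 50 mm, 42 mm high, standing on its base. Origin: centre of its underside; x and y square to its sides, z up.
- board: Little wooden paddle-shaped serving board lying flat, 120 mm long overall (along its x), 22 mm thick: a blade 46 mm wide from x = -60 to +22 mm, then a neck 20 mm wide to x = +60 mm. Origin: underside, mid-length, on its centre line; z up. Grip it across y at its origin, on the blade.
- cradle_tin: Fixed brown corrugated-card packing cradle, 100 x 100 mm, 11 mm high, with a 78 mm round pocket in its top, paler floor 3 mm above the table (pocket 8 mm deep). Origin: centre of its underside, below the pocket's centre; z up. Made for the tin, with 8 mm to spare all round.
- cradle_jar: Fixed brown corrugated-card packing cradle, 80 x 80 mm, 11 mm high, with a 56 mm round pocket in its top, paler floor 3 mm above the table (pocket 8 mm deep). Origin: centre of its underside, below the pocket's centre; z up. Made for the jar, with 8 mm to spare all round.
- cradle_carton: Fixed brown corrugated-card packing cradle, 90 x 90 mm, 11 mm high, with a 66 x 66 mm square pocket in its top, paler floor 3 mm above the table (pocket 8 mm deep). Origin: centre of its underside, below the pocket's centre; z up; x and y square to the pocket's sides. Made for the carton, with 8 mm to spare all round.
- cradle_board: Fixed brown corrugated-card packing cradle, 158 x 84 mm, 11 mm high, with a 136 x 62 mm rectangular pocket in its top, paler floor 3 mm above the table (pocket 8 mm deep). Origin: centre of its underside, below the pocket's centre; z up; x along the pocket's length. Made for the board (neck to either end), with 8 mm to spare all round.
- tape_roll: Bystander, to be left alone: loose light-brown roll of packing tape lying flat, a ring of 90 mm outer diameter, 72 mm inner, 48 mm high. Origin: centre of its underside.
- tape_dispenser: Bystander, to be left alone: heavy grey desk tape dispenser with a yellow roll, 130 (x) x 52 (y) mm, 76 mm high, loose. Origin: centre of its underside.
Things that resemble listed ones, but are neither listed nor needed, are in the scene too. Leave any blue look-alike of the cradle_board alone. Leave any red look-alike of the cradle_carton alone.

How it is judged (in metres and radians):
At the end, for the whole second after the job is handed in: Tin, jar, carton and board each rest, released, in their own cradle's pocket: origin within 13 mm horizontally of the cradle's, underside less than 6 mm above the cradle's underside (on the pocket floor), upright within 0.1 rad and still (under 0.02 m/s) (horizontal distance between tin and cradle_tin below 0.013 m and z of tin in the frame of cradle_tin below 0.006 m and angle between each of tin, jar, carton, board's own z axis and vertical below 0.1 rad and linear speed of each of tin, jar, carton, board below 0.02 m/s and horizontal distance between jar and cradle_jar below 0.013 m and z of jar in the frame of cradle_jar below 0.006 m and horizontal distance between carton and cradle_carton below 0.013 m and z of carton in the frame of cradle_carton below 0.006 m and horizontal distance between board and cradle_board below 0.013 m and z of board in the frame of cradle_board below 0.006 m); the robot touches nothing.
It fails at once if a piece of the set is dropped (faster than 0.7 m/s out of the fingers) ((linear speed of tin above 0.7 m/s and contact force between the fingers and tin below 0.05 N) or (linear speed of jar above 0.7 m/s and contact force between the fingers and jar below 0.05 N) or (linear speed of carton above 0.7 m/s and contact force between the fingers and carton below 0.05 N) or (linear speed of board above 0.7 m/s and contact force between the fingers and board below 0.05 N)).
It fails at once if the tape roll or the tape dispenser is moved by more than 30 mm (distance of any of tape_roll, tape_dispenser from where it was at the start of the episode above 0.03 m).
It also fails if it takes over 122 s, if anything falls off the work surface, if the arm or the gripper's body presses on something with over 40 N, if the wrist force passes 120 N, or if a joint passes its speed limit or range.

## Robot

A 7-joint arm with a two-finger parallel gripper is mounted at the origin on the work surface. World frame = base frame: x ahead of the robot, y to its left, z up, the work surface at z = 0. Lengths are in m, angles in degrees, forces in N, time in s.
With the tool pointing down it reaches from about 0.425 to 0.875 m from the base axis. Payload 4.7 kg.
Tool frame: the origin (TCP) lies on the centre line of the jaws, within the pads' length; the fingertips stand 14 mm ahead of it and the grasp point (between the pads) lies 5 mm behind it; z points along the fingers, y is the line along which they close (so a half turn about z gives the same grasp; the last joint's range is limited). The gripper opens to 87 mm and grips with 3 to 60 N. Pads are 19 mm wide; open, the fingers measure 117 mm over their backs; the gripper's body (75 mm by 190 mm) begins 51 mm behind the grasp point.
Start: joints at [-76.312, 18.392, -4.016, 83.108, 1.295, 78.541, -3.26], TCP at [0.145, 0.634, 0.237] pointing down, gripper open.
Joint ranges: [-163.93, 163.93], [-17.29, 119.83], [-79.2, 71.16], [3.27, 140.29], [-89.18, 269.18], [5.43, 117.66], [-154.24, 154.24]. Speed limits (degrees/s): [147.25, 147.25, 180, 180, 180, 180, 180].

## Interface

Orientations are given as [roll, pitch, yaw] about the fixed x, y, z axes, in that order (R = Rz(yaw) Ry(pitch) Rx(roll)).
In Python, from cell import env gives the robot as it stands.
- The arm moves only by the tool jog_arm, never from a script. Its argument "motion" is a list that holds one entry, the list of rows, each a list of 7 numbers: the shift along the tool's x, y, z in units of 0.1 m (1.0 is 0.1 m), then the turn, a rotation vector about the tool's x, y, z in units of 180 degrees (1.0 is 180 degrees), then the closure, from 0 (fully open) to 1 (shut). A call has 1 to 5 rows; each row is the pose to reach, as a shift and turn from the pose commanded when the call began, along the tool's axes at that moment, turning the shorter way round; what a row does not reach only later rows make up. A row lasts 1/10 s, in which the tool goes at most 50 mm and 8.59 degrees, less where a joint would pass 70% of its speed; a pose out of reach is approached as far as the arm can. A call with a number of a shift or a turn outside -1 to 1 is refused whole. A call with a gripper value outside its range is refused whole. The fingers move at their own pace and stop on an object; "grip_force" is the grip in N (left out, the last holds). Time passes only in rows, so rows that repeat a pose let the fingers close. It gives the time, the measured TCP pose, the force, the opening and the grip force at its end, in the units of the state.
- env.get_obs(): the state, without advancing time (a new reading comes with each control period).
- env.read_camera(name): name is "scene" or "side" or "wrist"; returns (picture, depth): 384x512x3 uint8, red, green, blue; 384x512 float32, m along the optical axis (not along the pixel's ray), 0 where there is no reading.
- env.camera_info(name): a dict with "camera_matrix" (3x3 intrinsics, pixels), "k1" (the pictures are not rectified: a ray, as slopes to the right and down, at radius r is drawn at 1 + k1 r^2 times it, then the intrinsics apply), "origin" and "orientation" of the camera in the world; the wrist camera has in their place "mount" (4x4, takes a point from camera to tool coordinates, whose origin is the TCP and whose axes are the flange's). Camera axes: x right, y down, z forward; pixel columns grow to the right and rows downward; lengths in m; the calibration is good to about 2 mm. A picture is of the moment at which its call begins: read the wrist's pose just before it. camera_info takes no time and is no camera call.
- env.sign_off(): hands the job in; it is judged then, once.
The state is a dict: "time_s": time; "qpos": joint angles; "joint_velocities": joint speeds; "effort": joint torques, N m; "tool_pos": TCP position; "tool_rot": TCP orientation; "force": force on the tool from outside, world axes, zero at the start; "wrist_torque": the same for the moment, N m; "grip_width": finger opening in m; "grasp_force": force on a finger pad.
Only numpy, scipy, OpenCV 4.12 (cv2) and the standard library are available. Lean on these libraries where they do the work, as an engineer would, in place of code of your own. Each camera call takes 0.05 s, during which the arm holds its last target. There are 200 camera calls.

## Working session

There is one attempt and no reset: what is moved stays moved. The work goes in short steps, Python scripts to look and compute and a tool call to move; the robot and the scene stay as the last step left them, time stands still between calls to the robot, and variables do not carry over. Pictures are saved under pics/ and viewed, at most 14 in all, crops included, and the job is handed in when it is done.

Besides the shell and the picture viewer there is one more tool, called as name([rows], argument=value, ...), one row to a line, values as JSON. jog_arm: Moves the arm, as the interface text tells. Shifts and turns lie within -1 to 1; 1 stands for 0.1 m of shift or 180 degrees of turn. Its arguments: {"type":"object","properties":{"motion":{"type":"array","items":{"type":"array","items":{"type":"array","items":{"type":"number"}}}},"grip_force":{"type":"number"}},"required":["motion"]}

```bash
ls; mkdir -p pics; cat > h.py <<'E'
import numpy as np, cv2
from scipy.spatial.transform import Rotation as R
from cell import env
def campose(n, o=None):
    i=env.camera_info(n); K=np.array(i["camera_matrix"]); k1=i["k1"]
    if n=="wrist":
        o=o or env.get_obs()
        T=np.eye(4);T[:3,:3]=R.from_euler('xyz',o["tool_rot"],degrees=True).as_matrix();T[:3,3]=o["tool_pos"]
        M=T@np.array(i["mount"]); return K,k1,M[:3,:3],M[:3,3]
    q=np.array(i["orientation"])
    Rm=q if q.shape==(3,3) else R.from_euler('xyz',q,degrees=True).as_matrix()
    return K,k1,Rm,np.array(i["origin"])
def rays(cam,uv):
    K,k1,Rm,t=cam
    uv=np.asarray(uv,float).reshape(-1,1,2)
    s=cv2.undistortPoints(uv,K,np.array([k1,0,0,0.])).reshape(-1,2)
    return np.c_[s,np.ones(len(s))]
def onplane(cam,uv,z):
    d=rays(cam,uv)@cam[2].T; t=cam[3]
    return t+d*((z-t[2])/d[:,2])[:,None]
def cloud(cam,depth):
    h,w=depth.shape; u,v=np.meshgrid(np.arange(w),np.arange(h))
    P=rays(cam,np.stack([u,v],-1).reshape(-1,2))*depth.reshape(-1,1)
    return (P@cam[2].T+cam[3]).reshape(h,w,3)
E
python3 - <<'E'
from h import *
for n in("scene","side","wrist"):
    o=env.get_obs(); p,d=env.read_camera(n); np.savez(f"{n}0.npz",p=p,d=d)
    cv2.imwrite(f"pics/{n}0.png",p[:,:,::-1]); print(n,env.camera_info(n))
print(o)
a,b=[cv2.imread(f"pics/{n}0.png") for n in("scene","side")]
E
```

```text
pics
scene {'camera_matrix': array([[386.32415291,   0.        , 257.39053433],
       [  0.        , 386.32415291, 189.84728445],
       [  0.        ,   0.        ,   1.        ]]), 'k1': -0.10557412209124344, 'origin': array([1.18355432, 0.7775441 , 0.80357805]), 'orientation': array([-125.81244869,    0.37134623,  134.94209699])}
side {'camera_matrix': array([[400.64595342,   0.        , 254.25413442],
       [  0.        , 400.64595342, 199.34809722],
       [  0.        ,   0.        ,   1.        ]]), 'k1': -0.0491727560152537, 'origin': array([-0.34902061, -0.8955429 ,  1.06656757]), 'orientation': array([-129.95395794,    0.2518598 ,  -39.37652174])}
wrist {'camera_matrix': array([[321.04973126,   0.        , 255.00203912],
       [  0.        , 321.04973126, 188.03843973],
       [  0.        ,   0.        ,   1.        ]]), 'k1': -0.07302409409168736, 'mount': array([[ 7.71037081e-04, -9.58614055e-01, -2.84707742e-01,
         7.79841420e-02],
       [ 9.99999246e-01,  4.67057436e-04,  1.13558091e-03,
         4.58702008e-04],
       [-9.55608954e-04, -2.84708403e-01,  9.58613693e-01,
        -1.48526822e-01],
       [ 0.00000000e+00,  0.00000000e+00,  0.00000000e+00,
         1.00000000e+00]])}
{'time_s': 0.1, 'qpos': array([-76.31078584,  18.43502563,  -4.01683667,  83.16824354,
         1.29519967,  78.54025774,  -3.25842859]), 'joint_velocities': array([-0.05962545, -0.07109161, -0.01930296, -0.23985505, -0.00256585,
       -0.02617084,  0.04652496]), 'effort': array([-3.62564924e-04, -4.92570877e+01, -4.05866252e-01, -3.13396454e+01,
       -6.41759299e-02,  3.95805726e-02,  6.23122810e-05]), 'tool_pos': array([0.14483559, 0.63317531, 0.23556572]), 'tool_rot': array([-1.79901721e+02,  5.22166705e-03,  1.67123242e+02]), 'force': array([-1.07066683, -0.65309745, -0.78797137]), 'wrist_torque': array([ 0.01739416, -0.02117546, -0.01638935]), 'grasp_force': 0.0, 'grip_width': 0.08688785202186178}
```

View pics/scene0.png

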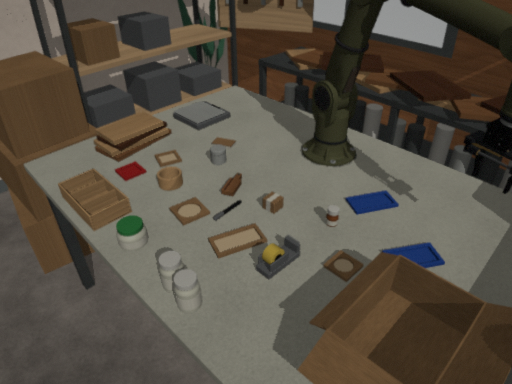

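View pics/side0.png

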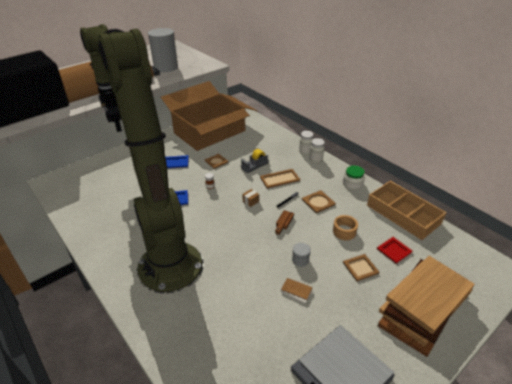

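```bash
python3 - <<'E'
from h import *
def up(n,x0,x1,y0,y1,s): 
    im=cv2.imread(f"pics/{n}0.png")[y0:y1,x0:x1]; return cv2.resize(im,None,fx=s,fy=s,interpolation=cv2.INTER_CUBIC)
cv2.imwrite("pics/c1.png",up("scene",140,280,125,265,4)); 
for n,pts in(("scene",dict(tin=(218,155),board=(231,184),flat=(223,142),carton=(273,201),jar=(333,210),cr_tin=(189,210),cr_carton=(168,159),cr_board=(237,240),cr_jar=(344,265),disp=(278,255),roll=(170,178),pen=(228,210),table=(300,160))),
 ("side",dict(tin=(301,250),board=(285,221),flat=(297,289),carton=(251,198),jar=(210,178),cr_tin=(319,201),cr_carton=(361,267),cr_board=(281,180),cr_jar=(217,161),roll=(345,228)))):
    d=np.load(n+"0.npz")["d"]; C=cloud(campose(n),d)
    for k,(u,v) in pts.items(): print(n,k,C[v,u].round(3))
E
```

```text
scene tin [ 0.383 -0.244  0.041]
scene board [ 0.46  -0.083  0.022]
scene flat [ 0.269 -0.349  0.013]
scene carton [0.447 0.107 0.041]
scene jar [0.37  0.287 0.06 ]
scene cr_tin [ 0.643 -0.089  0.005]
scene cr_carton [ 0.502 -0.419  0.001]
scene cr_board [0.628 0.129 0.004]
scene cr_jar [0.486 0.417 0.002]
scene disp [0.628 0.294 0.057]
scene roll [ 0.61  -0.237  0.047]
scene pen [0.555 0.006 0.008]
scene table [ 0.13  -0.04  -0.005]
side tin [ 0.362 -0.273  0.06 ]
side board [ 0.443 -0.107  0.027]
side flat [ 0.264 -0.359  0.015]
side carton [0.419 0.068 0.042]
side jar [0.357 0.264 0.058]
side cr_tin [ 0.65  -0.091  0.004]
side cr_carton [ 0.507 -0.427  0.002]
side cr_board [0.621 0.11  0.009]
side cr_jar [0.496 0.417 0.002]
side roll [ 0.613 -0.262  0.001]
```

View pics/c1.png

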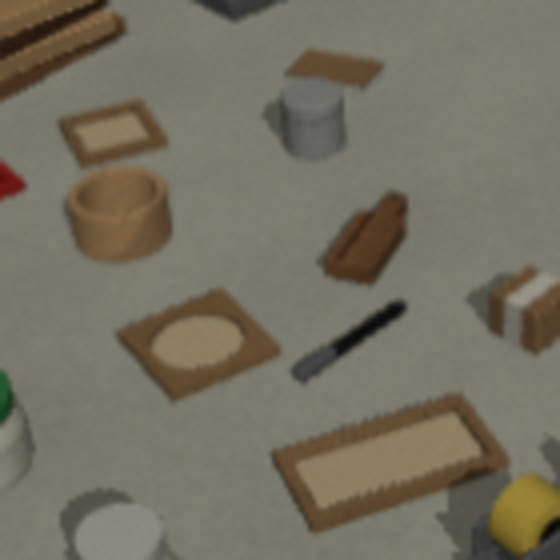

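```bash
cat > m.py <<'E'
from h import *
def satmask(p,t=60):
    hsv=cv2.cvtColor(p,cv2.COLOR_RGB2HSV); return (hsv[:,:,1]>t).astype(np.uint8)
def blob(mask,uv,r):
    m=mask.copy(); k=np.zeros_like(m); cv2.circle(k,uv,r,1,-1); m&=k
    m=cv2.morphologyEx(m,cv2.MORPH_CLOSE,np.ones((3,3)))
    c=max(cv2.findContours(m,cv2.RETR_EXTERNAL,cv2.CHAIN_APPROX_NONE)[0],key=cv2.contourArea)
    return c.reshape(-1,2)
def rect(cam,c,z):
    P=onplane(cam,c,z)[:,:2]
    (cx,cy),(w,h),a=cv2.minAreaRect((P*1000).astype(np.float32))
    if h>w: w,h,a=h,w,a+90
    return np.round([cx,cy,w,h,(a+90)%180-90],1)
E
python3 - <<'E'
from m import *
T=dict(scene=dict(cr_tin=((189,210),26),cr_carton=((168,159),18),cr_board=((237,240),34),cr_jar=((344,265),24)),
side=dict(cr_tin=((319,201),22),cr_carton=((361,267),22),cr_board=((281,180),24),cr_jar=((217,161),16)))
for n in T:
    f=np.load(n+"0.npz"); cam=campose(n); m=satmask(f["p"])
    for k,(uv,r) in T[n].items(): print(n,k,rect(cam,blob(m,uv,r),.008))
O=dict(tin=(.37,-.26,.06,.05),jar=(.36,.275,.062,.045),carton=(.43,.09,.042,.045),board=(.45,-.095,.022,.08),disp=(.6,.26,.05,.1))
for n in T:
    f=np.load(n+"0.npz"); C=cloud(campose(n),f["d"]).reshape(-1,3)
    for k,(x,y,h,r) in O.items():
        s=C[(np.hypot(C[:,0]-x,C[:,1]-y)<r)&(f["d"].ravel()>0)]
        t=s[(s[:,2]>h-.007)&(s[:,2]<h+.01)]
        print(n,k,len(t),t[:,2].mean().round(4) if len(t) else 0,rect_:=np.round(cv2.minAreaRect((t[:,:2]*1000).astype(np.float32))[0:2],1).tolist() if len(t)>3 else '',cv2.minAreaRect((t[:,:2]*1000).astype(np.float32))[2] if len(t)>3 else '')
E
```

```text
scene cr_tin [645.5 -85.  112.  102.1  80.8]
scene cr_carton [ 523.3 -381.6  198.5  101.7   62. ]
scene cr_board [627.9 130.9 160.5  95.4 -19.8]
scene cr_jar [ 5.030e+02  4.308e+02  1.175e+02  1.127e+02 -2.000e-01]
side cr_tin [646.3 -89.9 113.9 107.8  80.4]
side cr_carton [ 501.8 -427.8   99.    96.4   72.4]
side cr_board [629.7 126.1 163.9 103.4 -21.1]
side cr_jar [490.3 415.9  96.2  92.5  89.6]
scene tin 118 0.0585 [[368.0, -264.0], [60.4, 60.8]] 23.80302619934082
scene jar 76 0.0604 [[361.9, 282.2], [33.6, 32.3]] 22.849096298217773
scene carton 165 0.0406 [[432.3, 92.0], [53.7, 53.6]] 6.2143683433532715
scene board 225 0.0206 [[441.5, -91.8], [124.8, 48.1]] 23.810279846191406
scene disp 289 0.0503 [[603.7, 278.0], [53.7, 120.8]] 88.8676528930664
side tin 208 0.0608 [[365.3, -271.7], [59.7, 58.2]] 44.44711685180664
side jar 47 0.0627 [[360.6, 275.8], [35.6, 34.2]] 52.272621154785156
side carton 127 0.0427 [[432.3, 86.5], [55.1, 55.8]] 6.463230133056641
side board 236 0.0229 [[441.6, -98.3], [122.1, 47.9]] 26.429935455322266
side disp 100 0.0519 [[601.4, 270.1], [52.3, 120.7]] 87.05583953857422
```

```bash
cat > go.py <<'E'
import sys; from h import *
def plan(x,y,z,yaw=None,o=None):
    o=o or env.get_obs(); Rm=R.from_euler('xyz',o["tool_rot"],degrees=True)
    d=Rm.inv().apply(np.array([x,y,z])-o["tool_pos"])*10
    n=int(np.ceil(abs(d).max()-1e-3)); n=max(n,1)
    r=np.zeros(3)
    T=Rm if yaw is None else R.from_euler('xyz',[180,0,yaw],degrees=True)
    r=(Rm.inv()*T).as_rotvec()/np.pi
    print("at",np.round(o["tool_pos"],4),np.round(o["tool_rot"],1),"t",round(o["time_s"],2),"| calls",n,"shift each",(d/n).round(3),"mm/call",round(np.linalg.norm(d/n)*100),"turn",r.round(4),"turnrows",np.ceil(np.linalg.norm(r)*180/8.59))
if __name__=="__main__": plan(*map(float,sys.argv[1:]))
E
python3 - <<'E'
from go import *
plan(.361,.279,.16,140)
for n in("scene","side"):
    f=np.load(n+"0.npz"); C=cloud(campose(n),f["d"]).reshape(-1,3)
    for nm,c,r in(("crjar",(.494,.42),.17),("crboard",(.629,.128),.17),("jar",(.361,.279),.13),("crcarton",(.503,-.426),.15)):
        s=C[(np.hypot(C[:,0]-c[0],C[:,1]-c[1])<r)&(C[:,2]>.05)&(C[:,2]<.3)]
        print(n,nm,len(s),s.min(0).round(3) if len(s) else'',s.max(0).round(3) if len(s) else'')
E
```

```text
at [0.1449 0.6332 0.2357] [-179.9    0.   167.1] t 0.15 | calls 3 shift each [-0.965 -0.99   0.254] mm/call 141 turn [-0.0004  0.0002  0.1507] turnrows 4.0
scene crjar 1586 [0.47  0.261 0.05 ] [0.638 0.589 0.131]
scene crboard 293 [0.543 0.254 0.05 ] [0.662 0.297 0.078]
scene jar 91 [0.345 0.265 0.051] [0.38  0.299 0.065]
scene crcarton 13 [ 0.483 -0.576  0.05 ] [ 0.572 -0.304  0.084]
side crjar 521 [0.464 0.26  0.05 ] [0.637 0.588 0.14 ]
side crboard 129 [0.543 0.244 0.05 ] [0.661 0.294 0.082]
side jar 55 [0.344 0.26  0.051] [0.381 0.295 0.066]
side crcarton 9 [ 0.558 -0.317  0.051] [ 0.597 -0.3    0.054]
```

jog_arm([
  [[-0.5,-0.5,0.13,0,0,0,0],[-0.965,-0.99,0.254,0,0,0,0],[-0.965,-0.99,0.254,0,0,0,0]],
])

```text
time_s: 0.45
tool_pos: [0.2184, 0.513, 0.2101]
tool_rot: [-179.9, 0.0, 167.1]
force: [0.4, 0.1, 1.0]
grip_width: 0.0873
grasp_force: 0.0
```

jog_arm([
  [[-0.5,-0.5,0.13,0,0,0,0],[-0.965,-0.99,0.254,0,0,0,0],[-0.965,-0.99,0.254,0,0,0,0]],
])

```text
time_s: 0.75
tool_pos: [0.2902, 0.3947, 0.1851]
tool_rot: [-180.0, 0.0, 167.0]
force: [-0.2, -0.1, 0.9]
grip_width: 0.0869
grasp_force: 0.0
```

jog_arm([
  [[-0.5,-0.5,0.13,0,0,0.04,0],[-0.965,-0.99,0.254,0,0,0.08,0],[-0.965,-0.99,0.254,0,0,0.12,0],[-0.965,-0.99,0.254,0,0,0.15,0],[-0.965,-0.99,0.254,0,0,0.15,0]],
])

```text
time_s: 1.25
tool_pos: [0.3613, 0.2785, 0.1602]
tool_rot: [-180.0, -0.0, 139.9]
force: [-0.1, 1.0, -0.5]
grip_width: 0.0868
grasp_force: 0.0
```

```bash
python3 - <<'E'
from go import *
C=np.vstack([cloud(campose(n),np.load(n+"0.npz")["d"]).reshape(-1,3) for n in("scene","side")])
s=C[(np.hypot(C[:,0]-.494,C[:,1]-.42)<.2)&(C[:,2]>.05)&(C[:,2]<.3)]
v=s[:,:2]-[.494,.42]; a=np.degrees(np.arctan2(v[:,1],v[:,0])); r=np.hypot(*v.T)
for k in range(-180,180,15):
    m=(a>=k)&(a<k+15)
    if m.sum()>3: print(k,np.percentile(r[m],3).round(3),s[m,2].max().round(3))
p,d=env.read_camera("wrist"); cv2.imwrite("pics/w1.png",p[:,:,::-1]); np.savez("w1.npz",p=p,d=d)
plan(.361,.279,.026)
E
```

```text
-150 0.174 0.066
-135 0.173 0.066
-75 0.131 0.062
-60 0.163 0.082
-45 0.178 0.077
15 0.176 0.121
30 0.135 0.135
45 0.112 0.14
60 0.096 0.138
75 0.089 0.137
90 0.097 0.135
at [0.3608 0.2796 0.1603] [180.   -0.  140.2] t 1.3 | calls 2 shift each [-0.003 -0.002  0.672] mm/call 67 turn [0. 0. 0.] turnrows 0.0
```

View pics/w1.png

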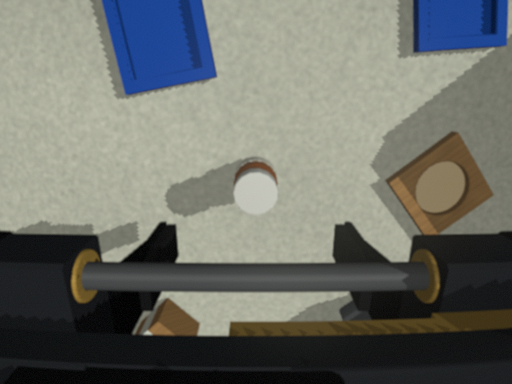

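```bash
python3 - <<'E'
from m import *
f=np.load("w1.npz"); cam=campose("wrist"); p=f["p"]; C=cloud(cam,f["d"])
hsv=cv2.cvtColor(p,cv2.COLOR_RGB2HSV)
w=((hsv[:,:,1]<25)&(hsv[:,:,2]>175)).astype(np.uint8)
c=blob(w,(256,191),35); P=onplane(cam,c,.062)[:,:2]; print("cap",cv2.minEnclosingCircle((P*1000).astype(np.float32)),C[191,256])
c=blob(satmask(p,50),(440,187),60); print("crj outer",rect(cam,c,.011),c.min(0),c.max(0))
q=((hsv[:,:,1]>30)&(hsv[:,:,2]>120)).astype(np.uint8)
g=cv2.cvtColor(p,cv2.COLOR_RGB2GRAY); print(hsv[187,440],hsv[187,400],hsv[150,400])
c=blob(((hsv[:,:,2]>hsv[187,440,2]*.85)*1).astype(np.uint8),(440,187),34); P=onplane(cam,c,.003)[:,:2]; print("pocket",cv2.minEnclosingCircle((P*1000).astype(np.float32)),cv2.minAreaRect((P*1000).astype(np.float32)),C[187,440])
E
```

```text
cap ((361.9211730957031, 280.6863708496094), 18.25719451904297) [0.35987483 0.28242214 0.06181148]
crj outer [487.2 416.4  86.7  82.1  -0.9] [386 132] [493 235]
[ 19  81 141] [ 16 126 144] [ 32  26 127]
pocket ((490.80389404296875, 413.35211181640625), 31.159570693969727) ((491.4208679199219, 414.1908874511719), (50.20112228393555, 60.088951110839844), 10.65142822265625) [0.49039457 0.41782923 0.00337109]
```

jog_arm([
  [[0,0.016,0.4,0,0,0,0],[0,0.016,0.67,0,0,0,0],[0,0.016,0.67,0,0,0,0]],
])

```text
time_s: 1.6
tool_pos: [0.359, 0.2799, 0.0902]
tool_rot: [-179.6, -0.0, 140.4]
force: [0.2, -0.5, 0.5]
grip_width: 0.0872
grasp_force: 0.0
```

jog_arm([
  [[0,0,0.35,0,0,0,0],[0,0,0.6,0,0,0,0],[0,0,0.67,0,0,0,0],[0,0,0.67,0,0,0,0]],
])

```text
time_s: 2.0
tool_pos: [0.3617, 0.2814, 0.0267]
tool_rot: [-180.0, -0.0, 140.2]
force: [0.4, 1.0, 0.7]
grip_width: 0.0868
grasp_force: 0.0
```

jog_arm([
  [[0,0,0,0,0,0,1],[0,0,0,0,0,0,1],[0,0,0,0,0,0,1],[0,0,0,0,0,0,1],[0,0,0,0,0,0,1]],
], grip_force=20)

```text
time_s: 2.5
tool_pos: [0.3621, 0.281, 0.0268]
tool_rot: [180.0, -0.0, 140.1]
force: [-0.6, -0.5, 0.5]
grip_width: 0.0548
grasp_force: 0.0
```

jog_arm([
  [[0,0,0,0,0,0,1],[0,0,0,0,0,0,1],[0,0,0,0,0,0,1]],
])

```text
time_s: 2.8
tool_pos: [0.3618, 0.2807, 0.0263]
tool_rot: [-180.0, -0.0, 140.1]
force: [-0.1, -1.3, 1.6]
grip_width: 0.0391
grasp_force: 20.0
```

```bash
python3 go.py .501 .347 .11 100
```

```text
at [0.3618 0.2807 0.0263] [-180.    -0.   140.1] t 2.8 | calls 2 shift each [-0.321  0.701 -0.419] mm/call 88 turn [-2.000e-04  0.000e+00  2.229e-01] turnrows 5.0
```

jog_arm([
  [[0,0,-0.1,0,0,0,1],[0,0,-0.4,0,0,0,1],[0,0,-0.84,0,0,0,1],[0,0,-0.84,0,0,0,1]],
])

```text
time_s: 3.2
tool_pos: [0.3653, 0.2837, 0.1163]
tool_rot: [179.4, 0.1, 140.1]
force: [1.4, 1.9, -0.3]
grip_width: 0.0395
grasp_force: 20.0
```

jog_arm([
  [[-0.16,0.35,0,0,0,0,1],[-0.32,0.7,0,0,0,0,1]],
])

```text
time_s: 3.4
tool_pos: [0.4317, 0.3146, 0.1109]
tool_rot: [179.9, -0.0, 140.2]
force: [0.5, 0.6, -1.0]
grip_width: 0.0392
grasp_force: 20.0
```

jog_arm([
  [[-0.16,0.35,0,0,0,0.045,1],[-0.32,0.7,0,0,0,0.09,1],[-0.32,0.7,0,0,0,0.135,1],[-0.32,0.7,0,0,0,0.18,1],[-0.32,0.7,0,0,0,0.223,1]],
])

```text
time_s: 3.9
tool_pos: [0.5007, 0.347, 0.1094]
tool_rot: [-179.9, 0.1, 99.6]
force: [-0.5, 0.0, -0.9]
grip_width: 0.0392
grasp_force: 20.0
```

```bash
python3 - <<'E'
from m import *
o=env.get_obs(); cam=campose("wrist",o); p,d=env.read_camera("wrist"); cv2.imwrite("pics/w2.png",p[:,:,::-1]); np.savez("w2.npz",p=p,d=d,rot=cam[2],t=cam[3])
print(o["tool_pos"],o["tool_rot"],o["grip_width"])
E
```

```text
[0.50073398 0.347001   0.1094317 ] [-1.79935410e+02  5.94321899e-02  9.96430575e+01] 0.03922939738417039
```

View pics/w2.png

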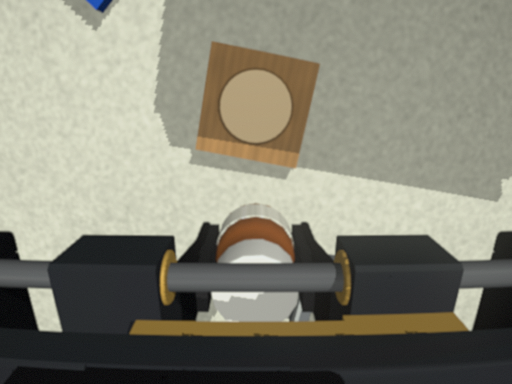

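```bash
cat > w.py <<'E'
from m import *
def flood(p,uv,tol):
    g=cv2.GaussianBlur(p,(3,3),0); mask=np.zeros((p.shape[0]+2,p.shape[1]+2),np.uint8)
    cv2.floodFill(g.copy(),mask,uv,0,(tol,)*3,(tol,)*3,cv2.FLOODFILL_FIXED_RANGE|cv2.FLOODFILL_MASK_ONLY|(255<<8))
    return blob((mask[1:-1,1:-1]>0).astype(np.uint8),uv,400)
def pocket(p,cam,uv,zs=(.003,.011),tol=25):
    c=flood(p,uv,tol); print("px",c.min(0),c.max(0))
    for z in zs:
        P=(onplane(cam,c,z)[:,:2]*1000).astype(np.float32)
        (x,y),r=cv2.minEnclosingCircle(P); print("z",z,"rect",rect(cam,c,z),"circ",round(x,1),round(y,1),round(r,1))
E
python3 - <<'E'
from w import *
f=np.load("w2.npz"); K,k1,_,_=campose("wrist"); cam=(K,k1,f["rot"],f["t"])
pocket(f["p"],cam,(256,106))
c=blob(satmask(f["p"],70),(256,106),75); print("outer",rect(cam,c,.011),rect(cam,c,.005))
E
python3 go.py .489 .416 .10
```

```text
px [221  70] [290 141]
z 0.003 rect [490.  415.   53.8  53.6 -80.3] circ 489.9 414.8 27.3
z 0.011 rect [489.9 415.3  52.1  52.  -80.3] circ 489.8 415.2 26.4
outer [489.9 414.7  80.   80.   88.7] [489.9 414.4  82.   81.9  88.7]
at [0.5007 0.347  0.1096] [-180.     0.    99.4] t 3.95 | calls 1 shift each [ 0.7   -0.003  0.095] mm/call 71 turn [0. 0. 0.] turnrows 0.0
```

jog_arm([
  [[0.35,0.007,0,0,0,0,1],[0.69,0.007,0.1,0,0,0,1],[0.69,0.007,0.4,0,0,0,1],[0.69,0.007,0.6,0,0,0,1],[0.69,0.007,0.66,0,0,0,1]],
])

```text
time_s: 4.45
tool_pos: [0.4876, 0.4141, 0.0412]
tool_rot: [-179.7, 0.2, 100.1]
force: [-0.8, -0.4, -1.1]
grip_width: 0.0398
grasp_force: 20.0
```

jog_arm([
  [[0,0,0.06,0,0,0,1],[0,0,0.1,0,0,0,1],[0,0,0.14,0,0,0,1],[0,0,0.14,0,0,0,1]],
])

```text
time_s: 4.85
tool_pos: [0.4898, 0.4153, 0.0307]
tool_rot: [180.0, -0.0, 100.0]
force: [-0.2, -0.4, -1.7]
grip_width: 0.0396
grasp_force: 20.0
```

jog_arm([
  [[0,0,0.01,0,0,0,1],[0,0,0.01,0,0,0,0.5],[0,0,0.01,0,0,0,0.3],[0,0,0.01,0,0,0,0],[0,0,0.01,0,0,0,0]],
])

```text
time_s: 5.35
tool_pos: [0.4897, 0.4155, 0.0297]
tool_rot: [180.0, -0.0, 100.0]
force: [-0.5, -0.4, 0.2]
grip_width: 0.0597
grasp_force: 0.0
```

jog_arm([
  [[0,0,0,0,0,0,0],[0,0,0,0,0,0,0],[0,0,-0.3,0,0,0,0],[0,0,-0.7,0,0,0,0],[0,0,-1,0,0,0,0]],
])

```text
time_s: 5.85
tool_pos: [0.49, 0.4156, 0.1315]
tool_rot: [179.9, -0.0, 100.0]
force: [-0.3, 0.2, 1.0]
grip_width: 0.0862
grasp_force: 0.0
```

```bash
cat > snap.py <<'E'
import sys; from w import *
n=sys.argv[1]; o=env.get_obs(); cam=campose("wrist",o); p,d=env.read_camera("wrist")
cv2.imwrite(f"pics/{n}.png",p[:,:,::-1]); np.savez(n+".npz",p=p,d=d,rot=cam[2],t=cam[3])
def load(n):
    f=np.load(n+".npz"); K,k1,_,_=campose("wrist"); return f["p"],f["d"],(K,k1,f["rot"],f["t"])
E
python3 snap.py w3; python3 - <<'E'
from w import *
f=np.load("w3.npz"); K,k1,_,_=campose("wrist"); cam=(K,k1,f["rot"],f["t"])
C=cloud(cam,f["d"]).reshape(-1,3); s=C[(np.hypot(C[:,0]-.49,C[:,1]-.415)<.045)&(C[:,2]>.05)&(C[:,2]<.09)]
print(len(s),np.percentile(s,[5,50,95],axis=0).round(4),((s.min(0)+s.max(0))/2).round(4))
E
python3 go.py .432 .089 .13 96
```

```text
2017 [[0.4758 0.4021 0.0579]
 [0.4899 0.4178 0.0653]
 [0.5045 0.4323 0.0664]] [0.4904 0.4158 0.059 ]
at [0.4924 0.4175 0.1372] [179.5  -0.3 100. ] t 5.9 | calls 4 shift each [-0.783 -0.291  0.011] mm/call 84 turn [ 0.0025 -0.0019  0.022 ] turnrows 1.0
```

jog_arm([
  [[-0.4,-0.15,-0.05,0,0,0,0],[-0.78,-0.285,-0.1,0,0,0,0]],
])

```text
time_s: 6.1
tool_pos: [0.4746, 0.3334, 0.1395]
tool_rot: [180.0, 0.0, 100.1]
force: [-0.0, -0.7, 0.6]
grip_width: 0.0867
grasp_force: 0.0
```

jog_arm([
  [[-0.4,-0.15,-0.05,0,0,0,0],[-0.78,-0.285,-0.1,0,0,0,0]],
])

```text
time_s: 6.3
tool_pos: [0.46, 0.25, 0.1494]
tool_rot: [180.0, 0.0, 100.0]
force: [-0.2, -0.2, 0.4]
grip_width: 0.087
grasp_force: 0.0
```

jog_arm([
  [[-0.4,-0.15,-0.05,0,0,0,0],[-0.78,-0.285,-0.1,0,0,0,0]],
])

```text
time_s: 6.5
tool_pos: [0.4454, 0.1682, 0.1594]
tool_rot: [180.0, -0.0, 100.0]
force: [-0.1, -0.7, -0.1]
grip_width: 0.087
grasp_force: 0.0
```

jog_arm([
  [[-0.4,-0.15,-0.05,0,0,0.01,0],[-0.78,-0.285,-0.1,0,0,0.022,0],[-0.78,-0.285,-0.1,0,0,0.022,0],[-0.78,-0.285,-0.1,0,0,0.022,0]],
])

```text
time_s: 6.9
tool_pos: [0.4315, 0.0879, 0.1697]
tool_rot: [179.9, -0.1, 95.9]
force: [0.2, 1.4, -0.1]
grip_width: 0.0872
grasp_force: 0.0
```

```bash
python3 snap.py w4; python3 - <<'E'
from w import *
f=np.load("w4.npz"); K,k1,_,_=campose("wrist"); cam=(K,k1,f["rot"],f["t"])
C=cloud(cam,f["d"]); F=C.reshape(-1,3); s=F[(np.hypot(F[:,0]-.432,F[:,1]-.089)<.05)&(F[:,2]>.036)&(F[:,2]<.05)]
print(len(s),s[:,2].mean(),cv2.minAreaRect((s[:,:2]*1000).astype(np.float32)))
E
python3 go.py .432 .089 .027 96
```

```text
3016 0.04243195515789028 ((433.2713623046875, 89.33619689941406), (49.04618835449219, 50.566715240478516), 4.756399631500244)
at [0.4315 0.0888 0.1695] [ 1.8e+02 -1.0e-01  9.6e+01] t 6.95 | calls 2 shift each [-0.     0.002  0.713] mm/call 71 turn [ 0.0002 -0.0003  0.0002] turnrows 1.0
```

View pics/w4.png

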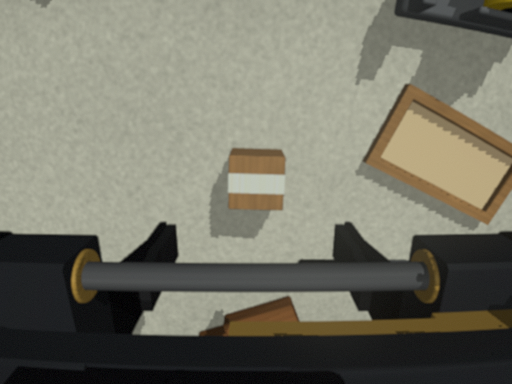

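jog_arm([
  [[0.005,0.018,0.4,0,0,0.006,0],[0.005,0.018,0.715,0,0,0.006,0],[0.005,0.018,0.715,0,0,0.006,0]],
])

```text
time_s: 7.25
tool_pos: [0.4298, 0.0891, 0.0941]
tool_rot: [-179.5, 0.2, 95.1]
force: [0.1, -0.9, -0.5]
grip_width: 0.087
grasp_force: 0.0
```

jog_arm([
  [[0,0,0.35,0,0,0,0],[0,0,0.62,0,0,0,0],[0,0,0.72,0,0,0,0],[0,0,0.72,0,0,0,0]],
])

```text
time_s: 7.65
tool_pos: [0.4328, 0.0894, 0.0256]
tool_rot: [-179.9, 0.1, 95.0]
force: [-0.3, -0.4, 0.8]
grip_width: 0.0873
grasp_force: 0.0
```

jog_arm([
  [[0,0,0,0,0,0,1],[0,0,0,0,0,0,1],[0,0,0,0,0,0,1],[0,0,0,0,0,0,1],[0,0,0,0,0,0,1]],
], grip_force=15)

```text
time_s: 8.15
tool_pos: [0.4334, 0.0891, 0.0263]
tool_rot: [180.0, -0.0, 94.9]
force: [0.7, -0.8, 0.7]
grip_width: 0.0548
grasp_force: 0.0
```

jog_arm([
  [[0,0,0,0,0,0,1],[0,0,0,0,0,0,1]],
])

```text
time_s: 8.35
tool_pos: [0.4331, 0.089, 0.0261]
tool_rot: [-180.0, -0.0, 94.9]
force: [-1.5, -0.1, 3.1]
grip_width: 0.0498
grasp_force: 15.0
```

jog_arm([
  [[0,0,-0.1,0,0,0,1],[0,0,-0.4,0,0,0,1],[0,0,-0.8,0,0,0,1],[0,0,-0.8,0,0,0,1],[0,0,-0.8,0,0,0,1]],
])

```text
time_s: 8.85
tool_pos: [0.4336, 0.0892, 0.1068]
tool_rot: [179.9, -0.1, 94.9]
force: [-0.4, -0.3, -2.1]
grip_width: 0.0497
grasp_force: 15.0
```

```bash
python3 go.py .51 -.335 .11 72;  python3 go.py .48 -.34 .11 72
```

```text
at [0.4336 0.0892 0.1068] [ 1.799e+02 -1.000e-01  9.490e+01] t 8.85 | calls 5 shift each [-0.858  0.079 -0.007] mm/call 86 turn [ 0.0006 -0.0005  0.1275] turnrows 3.0
at [0.4336 0.0892 0.1068] [ 1.799e+02 -1.000e-01  9.490e+01] t 8.85 | calls 5 shift each [-0.863  0.018 -0.007] mm/call 86 turn [ 0.0006 -0.0005  0.1275] turnrows 3.0
```

```bash
python3 - <<'E'
from go import *
C=np.vstack([cloud(campose(n),np.load(n+"0.npz")["d"]).reshape(-1,3) for n in("scene","side")])
s=C[(C[:,0]>.33)&(C[:,0]<.65)&(C[:,1]<-.48)&(C[:,1]>-.75)&(C[:,2]>.04)]
for y in np.arange(-.74,-.48,.03):
    m=abs(s[:,1]-y)<.015
    if m.sum()>5: print(y.round(2),s[m].min(0).round(3),s[m].max(0).round(3))
plan(.485,-.475,.15,72)
E
```

```text
-0.74 [ 0.391 -0.75   0.04 ] [ 0.65  -0.725  0.096]
-0.71 [ 0.392 -0.725  0.041] [ 0.65  -0.695  0.096]
-0.68 [ 0.389 -0.695  0.041] [ 0.65  -0.665  0.095]
-0.65 [ 0.383 -0.665  0.04 ] [ 0.65  -0.635  0.096]
-0.62 [ 0.378 -0.635  0.041] [ 0.65  -0.605  0.095]
-0.59 [ 0.377 -0.605  0.04 ] [ 0.65  -0.575  0.095]
-0.56 [ 0.417 -0.575  0.04 ] [ 0.648 -0.554  0.091]
at [0.4336 0.0892 0.1068] [ 1.799e+02 -1.000e-01  9.490e+01] t 8.85 | calls 6 shift each [-0.944  0.004 -0.073] mm/call 95 turn [ 0.0006 -0.0005  0.1275] turnrows 3.0
```

jog_arm([
  [[-0.47,0,-0.07,0,0,0,1],[-0.944,0.004,-0.14,0,0,0,1]],
])

```text
time_s: 9.05
tool_pos: [0.4404, -0.0053, 0.1187]
tool_rot: [-179.8, 0.0, 95.2]
force: [1.6, -1.0, -1.3]
grip_width: 0.0501
grasp_force: 15.0
```

jog_arm([
  [[-0.47,0,-0.07,0,0,0,1],[-0.944,0.004,-0.14,0,0,0,1]],
])

```text
time_s: 9.25
tool_pos: [0.4488, -0.1006, 0.1329]
tool_rot: [-179.9, -0.0, 95.0]
force: [1.7, -0.0, -2.1]
grip_width: 0.0497
grasp_force: 15.0
```

jog_arm([
  [[-0.47,0,-0.07,0,0,0,1],[-0.944,0.004,-0.14,0,0,0,1]],
])

```text
time_s: 9.45
tool_pos: [0.4574, -0.1945, 0.147]
tool_rot: [-179.9, -0.1, 95.0]
force: [0.5, 0.8, -2.7]
grip_width: 0.05
grasp_force: 15.0
```

jog_arm([
  [[-0.47,0,0,0,0,0,1],[-0.944,0.004,0,0,0,0,1]],
])

```text
time_s: 9.65
tool_pos: [0.4665, -0.2883, 0.1468]
tool_rot: [-179.9, -0.1, 95.0]
force: [0.3, 0.6, -0.9]
grip_width: 0.0499
grasp_force: 15.0
```

jog_arm([
  [[-0.47,0,0,0,0,0,1],[-0.944,0.004,0,0,0,0,1]],
])

```text
time_s: 9.85
tool_pos: [0.4751, -0.382, 0.1458]
tool_rot: [-179.8, -0.1, 95.0]
force: [1.5, 0.1, -0.5]
grip_width: 0.0498
grasp_force: 15.0
```

jog_arm([
  [[-0.4,0,0,0,0,0.04,1],[-0.8,0.004,0,0,0,0.08,1],[-0.944,0.004,0,0,0,0.12,1],[-0.944,0.004,0,0,0,0.127,1],[-0.944,0.004,0,0,0,0.127,1]],
])

```text
time_s: 10.35
tool_pos: [0.4835, -0.4741, 0.146]
tool_rot: [-179.8, -0.1, 72.2]
force: [0.8, -0.4, -1.2]
grip_width: 0.0499
grasp_force: 15.0
```

```bash
python3 snap.py w5; python3 go.py .503 -.426 .15
```

```text
at [ 0.4842 -0.4734  0.1464] [-1.799e+02 -1.000e-01  7.220e+01] t 10.4 | calls 1 shift each [ 0.509  0.034 -0.035] mm/call 51 turn [0. 0. 0.] turnrows 0.0
```

View pics/w5.png

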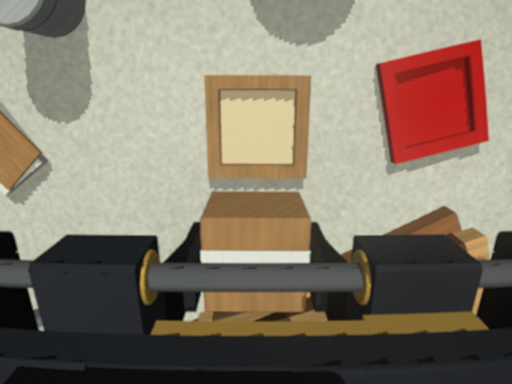

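```bash
cat >> snap.py <<'E'
E
python3 - <<'E'
from w import *
f=np.load("w5.npz"); K,k1,_,_=campose("wrist"); cam=(K,k1,f["rot"],f["t"]); p=f["p"]
m=satmask(p,60); m[184:]=0
c=blob(m,(258,127),80); print("outer",rect(cam,c,.011),c.min(0),c.max(0))
pocket(p,cam,(258,135),tol=35)
m=satmask(p,60); m[:192]=0;m[218:]=0; m[:,:200]=0;m[:,315:]=0
y=np.argwhere(m); print(y.min(0),y.max(0))
E
```

```text
outer [ 500.2 -427.6   90.1   89.8  -17.8] [204  75] [310 178]
px [221  98] [293 162]
z 0.003 rect [ 499.2 -430.4   64.5   57.5  -17.8] circ 499.0 -431.1 42.1
z 0.011 rect [ 499.5 -429.5   62.8   55.9  -17.8] circ 499.3 -430.3 40.9
[192 201] [217 309]
```

jog_arm([
  [[0.25,0.01,0,0,0,0,1],[0.485,0.012,0.2,0,0,0,1],[0.485,0.012,0.6,0,0,0,1],[0.485,0.012,0.85,0,0,0,1],[0.485,0.012,0.95,0,0,0,1]],
])

```text
time_s: 10.9
tool_pos: [0.5001, -0.4253, 0.0499]
tool_rot: [-179.8, -0.2, 72.3]
force: [-0.4, -0.7, -1.2]
grip_width: 0.05
grasp_force: 15.0
```

jog_arm([
  [[0,0,0.06,0,0,0,1],[0,0,0.12,0,0,0,1],[0,0,0.18,0,0,0,1],[0,0,0.2,0,0,0,1],[0,0,0.2,0,0,0,1]],
])

```text
time_s: 11.4
tool_pos: [0.5004, -0.4296, 0.033]
tool_rot: [180.0, -0.0, 72.1]
force: [0.8, 0.5, -1.6]
grip_width: 0.05
grasp_force: 15.0
```

jog_arm([
  [[0.015,0,0.02,0,0,0,1],[0.015,0,0.035,0,0,0,1],[0.015,0,0.035,0,0,0,1]],
])

```text
time_s: 11.7
tool_pos: [0.5009, -0.4278, 0.0293]
tool_rot: [180.0, -0.0, 72.1]
force: [0.8, -0.2, -1.7]
grip_width: 0.0499
grasp_force: 15.0
```

jog_arm([
  [[0,0,0,0,0,0,0.4],[0,0,0,0,0,0,0.3],[0,0,0,0,0,0,0],[0,0,0,0,0,0,0],[0,0,0,0,0,0,0]],
])

```text
time_s: 12.2
tool_pos: [0.5009, -0.428, 0.0295]
tool_rot: [180.0, -0.0, 72.1]
force: [-0.0, 0.2, -0.4]
grip_width: 0.0763
grasp_force: 0.0
```

jog_arm([
  [[0,0,0,0,0,0,0],[0,0,-0.2,0,0,0,0],[0,0,-0.6,0,0,0,0],[0,0,-1,0,0,0,0],[0,0,-1,0,0,0,0]],
])

```text
time_s: 12.7
tool_pos: [0.503, -0.4315, 0.1371]
tool_rot: [179.4, 0.2, 72.0]
force: [0.0, -0.9, 0.3]
grip_width: 0.087
grasp_force: 0.0
```

```bash
python3 snap.py w6; python3 - <<'E'
from w import *
f=np.load("w6.npz"); K,k1,_,_=campose("wrist"); cam=(K,k1,f["rot"],f["t"])
F=cloud(cam,f["d"]).reshape(-1,3); s=F[(np.hypot(F[:,0]-.5,F[:,1]+.428)<.05)&(F[:,2]>.038)&(F[:,2]<.055)]
print(len(s),s[:,2].mean(),np.percentile(s[:,2],[5,95]),cv2.minAreaRect((s[:,:2]*1000).astype(np.float32)))
E
python3 go.py .367 -.268 .19 54
```

```text
3927 0.04536056793278915 [0.04407544 0.04657949] ((501.22796630859375, -427.5025939941406), (50.62476348876953, 49.79717254638672), 71.56419372558594)
at [ 0.5022 -0.43    0.1341] [1.796e+02 1.000e-01 7.210e+01] t 12.75 | calls 2 shift each [ 0.562 -0.891 -0.287] mm/call 109 turn [0.0023 0.0003 0.1003] turnrows 3.0
```

jog_arm([
  [[0.28,-0.44,-0.15,0,0,0,0],[0.556,-0.884,-0.3,0,0,0,0],[0.556,-0.884,-0.3,0,0,0,0]],
])

```text
time_s: 13.05
tool_pos: [0.4313, -0.3437, 0.1585]
tool_rot: [-179.8, -0.3, 72.2]
force: [1.1, -0.3, 0.3]
grip_width: 0.0871
grasp_force: 0.0
```

jog_arm([
  [[0.28,-0.44,-0.15,0,0,0.04,0],[0.556,-0.884,-0.3,0,0,0.08,0],[0.556,-0.884,-0.3,0,0,0.1,0],[0.556,-0.884,-0.3,0,0,0.1,0],[0.556,-0.884,-0.3,0,0,0.1,0]],
])

```text
time_s: 13.55
tool_pos: [0.3666, -0.2661, 0.1897]
tool_rot: [180.0, -0.3, 54.2]
force: [0.6, -0.5, -0.0]
grip_width: 0.0865
grasp_force: 0.0
```

```bash
python3 snap.py w7; python3 - <<'E'
from w import *
f=np.load("w7.npz"); K,k1,_,_=campose("wrist"); cam=(K,k1,f["rot"],f["t"])
F=cloud(cam,f["d"]).reshape(-1,3); s=F[(np.hypot(F[:,0]-.367,F[:,1]+.268)<.05)&(F[:,2]>.054)&(F[:,2]<.068)]
c,r=cv2.minEnclosingCircle((s[:,:2]*1000).astype(np.float32))
print(len(s),s[:,2].mean(),np.median(s,axis=0),c,r,cv2.minAreaRect((s[:,:2]*1000).astype(np.float32)))
E
python3 go.py .367 -.268 .027
```

```text
3430 0.06024061330934493 [ 0.36749248 -0.26747475  0.06031801] (366.5248107910156, -269.052978515625) 30.9802303314209 ((366.66046142578125, -268.99871826171875), (60.25951385498047, 60.98073959350586), 6.682900428771973)
at [ 0.3671 -0.2672  0.1897] [179.9  -0.2  54.2] t 13.6 | calls 2 shift each [-0.007  0.001  0.813] mm/call 81 turn [0. 0. 0.] turnrows 0.0
```

View pics/w7.png

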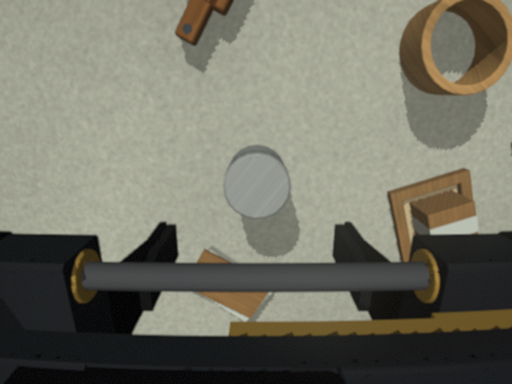

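jog_arm([
  [[-0.017,0.006,0.4,0,0,0,0],[-0.017,0.006,0.815,0,0,0,0],[-0.017,0.006,0.815,0,0,0,0],[-0.017,0.006,0.815,0,0,0,0]],
])

```text
time_s: 14.0
tool_pos: [0.3658, -0.2709, 0.1082]
tool_rot: [-180.0, 0.3, 54.0]
force: [0.3, -0.9, 0.6]
grip_width: 0.087
grasp_force: 0.0
```

jog_arm([
  [[0,0,0.3,0,0,0,0],[0,0,0.55,0,0,0,0],[0,0,0.75,0,0,0,0],[0,0,0.815,0,0,0,0],[0,0,0.815,0,0,0,0]],
])

```text
time_s: 14.5
tool_pos: [0.3672, -0.27, 0.0273]
tool_rot: [179.9, -0.0, 54.1]
force: [-0.1, -0.2, -0.5]
grip_width: 0.0871
grasp_force: 0.0
```

jog_arm([
  [[0,0,0,0,0,0,1],[0,0,0,0,0,0,1],[0,0,0,0,0,0,1],[0,0,0,0,0,0,1],[0,0,0,0,0,0,1]],
], grip_force=25)

```text
time_s: 15.0
tool_pos: [0.3667, -0.2693, 0.0268]
tool_rot: [180.0, -0.1, 54.1]
force: [0.1, 1.3, 5.0]
grip_width: 0.061
grasp_force: 25.0
```

jog_arm([
  [[0,0,0,0,0,0,1],[0,0,-0.1,0,0,0,1],[0,0,-0.4,0,0,0,1],[0,0,-0.8,0,0,0,1],[0,0,-0.8,0,0,0,1]],
])

```text
time_s: 15.5
tool_pos: [0.3695, -0.2711, 0.1106]
tool_rot: [179.5, -0.5, 54.1]
force: [2.1, 0.2, -2.5]
grip_width: 0.061
grasp_force: 25.0
```

```bash
python3 go.py .605 -.149 .12; python3 go.py .646 -.088 .12
```

```text
at [ 0.3695 -0.2711  0.1106] [179.5  -0.5  54.1] t 15.5 | calls 3 shift each [ 0.79   0.397 -0.02 ] mm/call 88 turn [0. 0. 0.] turnrows 0.0
at [ 0.3695 -0.2711  0.1106] [179.5  -0.5  54.1] t 15.5 | calls 4 shift each [ 0.776  0.291 -0.014] mm/call 83 turn [0. 0. 0.] turnrows 0.0
```

jog_arm([
  [[0.4,0.2,-0.04,0,0,0,1],[0.79,0.4,-0.08,0,0,0,1]],
])

```text
time_s: 15.7
tool_pos: [0.4458, -0.2279, 0.1142]
tool_rot: [180.0, -0.3, 54.0]
force: [0.5, -0.5, -1.1]
grip_width: 0.0605
grasp_force: 25.0
```

jog_arm([
  [[0.4,0.2,-0.04,0,0,0,1],[0.79,0.4,-0.08,0,0,0,1]],
])

```text
time_s: 15.9
tool_pos: [0.5246, -0.1867, 0.1203]
tool_rot: [-179.9, 0.1, 54.1]
force: [-0.8, -0.9, -2.0]
grip_width: 0.0608
grasp_force: 25.0
```

jog_arm([
  [[0.4,0.2,-0.04,0,0,0,1],[0.79,0.4,-0.08,0,0,0,1],[0.79,0.4,-0.08,0,0,0,1],[0.79,0.4,-0.08,0,0,0,1]],
])

```text
time_s: 16.3
tool_pos: [0.6022, -0.147, 0.1277]
tool_rot: [-179.9, 0.2, 54.2]
force: [-1.1, -0.2, -2.8]
grip_width: 0.0607
grasp_force: 25.0
```

```bash
python3 snap.py w8; python3 go.py .646 -.088 .12
```

```text
at [ 0.6011 -0.1484  0.1282] [-179.9    0.2   54.1] t 16.35 | calls 1 shift each [0.752 0.009 0.079] mm/call 76 turn [0. 0. 0.] turnrows 0.0
```

View pics/w8.png

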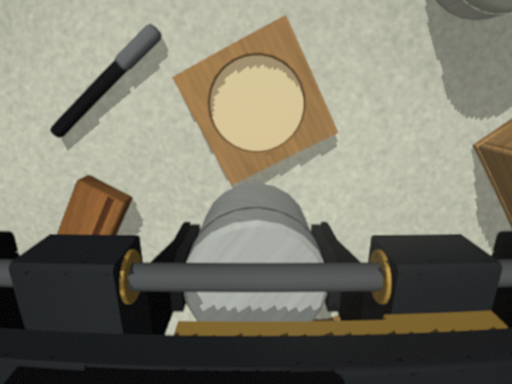

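```bash
python3 - <<'E'
from w import *
f=np.load("w8.npz"); K,k1,_,_=campose("wrist"); cam=(K,k1,f["rot"],f["t"]); p=f["p"]
m=satmask(p,50); m[186:]=0
c=blob(m,(256,102),92); print("outer",rect(cam,c,.011),c.min(0),c.max(0))
pocket(p,cam,(258,115),tol=40)
E
python3 go.py .645 -.088 .03
```

```text
outer [643.5 -91.1 100.9 100.9  81.3] [172  15] [337 185]
px [213  64] [302 150]
z 0.003 rect [642.3 -94.   74.3  70.  -35.7] circ 642.5 -93.3 38.1
z 0.011 rect [642.5 -93.7  72.1  67.9 -35.7] circ 642.7 -93.0 37.0
at [ 0.6011 -0.1484  0.1282] [-179.9    0.2   54.1] t 16.35 | calls 1 shift each [0.749 0.003 0.979] mm/call 123 turn [0. 0. 0.] turnrows 0.0
```

jog_arm([
  [[0.35,0.008,0,0,0,0,1],[0.71,0.008,0.2,0,0,0,1],[0.71,0.008,0.5,0,0,0,1],[0.71,0.008,0.7,0,0,0,1],[0.71,0.008,0.8,0,0,0,1]],
])

```text
time_s: 16.85
tool_pos: [0.642, -0.0917, 0.0475]
tool_rot: [-179.8, 0.2, 54.0]
force: [0.6, -1.1, -3.0]
grip_width: 0.0611
grasp_force: 25.0
```

jog_arm([
  [[0,0,0.06,0,0,0,1],[0,0,0.11,0,0,0,1],[0,0,0.15,0,0,0,1],[0,0,0.15,0,0,0,1]],
])

```text
time_s: 17.25
tool_pos: [0.6449, -0.091, 0.0356]
tool_rot: [180.0, -0.0, 54.1]
force: [-0.8, 0.9, -2.7]
grip_width: 0.0604
grasp_force: 25.0
```

Down 5.5 mm more, release, lift.

jog_arm([
  [[0,0,0.03,0,0,0,1],[0,0,0.05,0,0,0,1],[0,0,0.057,0,0,0,1],[0,0,0.057,0,0,0,1]],
])

```text
time_s: 17.65
tool_pos: [0.6451, -0.0906, 0.03]
tool_rot: [180.0, -0.0, 54.1]
force: [-0.2, -1.0, -1.5]
grip_width: 0.061
grasp_force: 25.0
```

jog_arm([
  [[0,0,0,0,0,0,0.25],[0,0,0,0,0,0,0.15],[0,0,0,0,0,0,0],[0,0,0,0,0,0,0],[0,0,0,0,0,0,0]],
])

```text
time_s: 18.15
tool_pos: [0.6449, -0.091, 0.0298]
tool_rot: [180.0, -0.0, 54.1]
force: [-0.2, 0.8, 0.4]
grip_width: 0.085
grasp_force: 0.0
```

jog_arm([
  [[0,0,0,0,0,0,0],[0,0,-0.2,0,0,0,0],[0,0,-0.6,0,0,0,0],[0,0,-1,0,0,0,0],[0,0,-1,0,0,0,0]],
])

```text
time_s: 18.65
tool_pos: [0.6483, -0.0924, 0.1358]
tool_rot: [179.5, -0.3, 54.1]
force: [0.9, 0.2, 0.3]
grip_width: 0.087
grasp_force: 0.0
```

```bash
python3 snap.py w9; python3 - <<'E'
from w import *
f=np.load("w9.npz"); K,k1,_,_=campose("wrist"); cam=(K,k1,f["rot"],f["t"])
F=cloud(cam,f["d"]).reshape(-1,3); s=F[(np.hypot(F[:,0]-.644,F[:,1]+.091)<.05)&(F[:,2]>.054)&(F[:,2]<.072)]
print(len(s),np.percentile(s[:,2],[5,50,95]),cv2.minEnclosingCircle((s[:,:2]*1000).astype(np.float32)))
E
python3 go.py .4415 -.095 .17 25
```

```text
5167 [0.06165171 0.06328566 0.0643608 ] ((645.4091186523438, -90.50670623779297), 30.79387092590332)
at [ 0.6468 -0.0916  0.1329] [179.7  -0.2  54.1] t 18.7 | calls 2 shift each [-0.615 -0.82  -0.192] mm/call 104 turn [ 0.0013 -0.0014  0.1615] turnrows 4.0
```

jog_arm([
  [[-0.3,-0.4,-0.1,0,0,0,0],[-0.612,-0.812,-0.2,0,0,0,0],[-0.612,-0.812,-0.2,0,0,0,0]],
])

```text
time_s: 19.0
tool_pos: [0.5366, -0.0931, 0.1476]
tool_rot: [-179.5, -0.0, 53.9]
force: [0.2, -0.2, 0.8]
grip_width: 0.0866
grasp_force: 0.0
```

jog_arm([
  [[-0.3,-0.4,-0.1,0,0,0.04,0],[-0.612,-0.812,-0.2,0,0,0.08,0],[-0.612,-0.812,-0.2,0,0,0.12,0],[-0.612,-0.812,-0.2,0,0,0.16,0],[-0.612,-0.812,-0.2,0,0,0.16,0]],
])

```text
time_s: 19.5
tool_pos: [0.4407, -0.0938, 0.1695]
tool_rot: [-179.8, -0.1, 25.1]
force: [1.0, 0.3, 0.5]
grip_width: 0.0868
grasp_force: 0.0
```

```bash
python3 snap.py w10; python3 - <<'E'
from w import *
f=np.load("w10.npz"); K,k1,_,_=campose("wrist"); cam=(K,k1,f["rot"],f["t"])
F=cloud(cam,f["d"]).reshape(-1,3); s=F[(np.hypot(F[:,0]-.4415,F[:,1]+.095)<.085)&(F[:,2]>.016)&(F[:,2]<.03)]
print(len(s),np.percentile(s[:,2],[5,50,95]),cv2.minAreaRect((s[:,:2]*1000).astype(np.float32)))
E
python3 go.py .4415 -.095 .024 25
```

```text
4737 [0.02076907 0.02233765 0.0235452 ] ((442.5333251953125, -95.72309112548828), (118.62335205078125, 45.1750602722168), 25.472402572631836)
at [ 0.441  -0.094   0.1695] [-1.799e+02 -1.000e-01  2.510e+01] t 19.55 | calls 2 shift each [-0.001  0.007  0.727] mm/call 73 turn [-0.0006 -0.0005  0.0006] turnrows 1.0
```

View pics/w10.png

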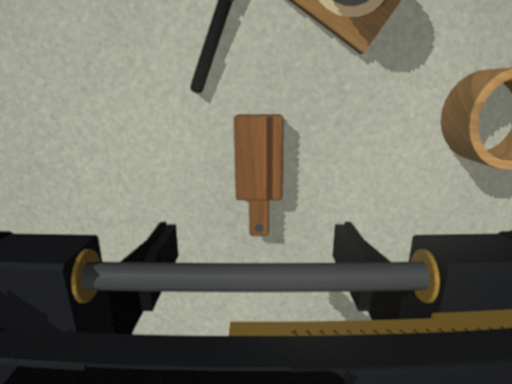

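jog_arm([
  [[0.006,0.022,0.4,0,0,-0.002,0],[0.006,0.022,0.727,0,0,-0.002,0],[0.006,0.022,0.727,0,0,-0.002,0],[0.006,0.022,0.727,0,0,-0.002,0]],
])

```text
time_s: 19.95
tool_pos: [0.4427, -0.097, 0.097]
tool_rot: [179.9, 0.2, 25.6]
force: [0.4, -0.7, 0.5]
grip_width: 0.0869
grasp_force: 0.0
```

jog_arm([
  [[0,0,0.3,0,0,0,0],[0,0,0.55,0,0,0,0],[0,0,0.69,0,0,0,0],[0,0,0.728,0,0,0,0],[0,0,0.728,0,0,0,0]],
])

```text
time_s: 20.45
tool_pos: [0.444, -0.0963, 0.0252]
tool_rot: [180.0, -0.1, 25.7]
force: [-0.0, -0.2, 0.1]
grip_width: 0.0867
grasp_force: 0.0
```

jog_arm([
  [[0,0,0,0,0,0,1],[0,0,0,0,0,0,1],[0,0,0,0,0,0,1],[0,0,0,0,0,0,1],[0,0,0,0,0,0,1]],
], grip_force=25)

```text
time_s: 20.95
tool_pos: [0.4431, -0.0963, 0.0243]
tool_rot: [-180.0, -0.0, 25.6]
force: [-0.2, 0.5, -0.1]
grip_width: 0.0553
grasp_force: 0.0
```

jog_arm([
  [[0,0,0,0,0,0,1],[0,0,0,0,0,0,1],[0,0,0,0,0,0,1]],
])

```text
time_s: 21.25
tool_pos: [0.443, -0.0964, 0.0242]
tool_rot: [-180.0, 0.0, 25.6]
force: [-1.3, -0.1, 1.2]
grip_width: 0.0455
grasp_force: 25.0
```

jog_arm([
  [[0,0,-0.1,0,0,0,1],[0,0,-0.4,0,0,0,1],[0,0,-0.8,0,0,0,1],[0,0,-1,0,0,0,1],[0,0,-1,0,0,0,1]],
])

```text
time_s: 21.75
tool_pos: [0.4452, -0.0962, 0.1266]
tool_rot: [-180.0, -0.4, 25.7]
force: [0.2, 0.3, -0.7]
grip_width: 0.046
grasp_force: 25.0
```

```bash
python3 go.py .549 .157 .125 -20
```

```text
at [ 0.4452 -0.0962  0.1266] [-180.    -0.4   25.7] t 21.75 | calls 3 shift each [ 0.677 -0.611  0.011] mm/call 91 turn [-0.0011 -0.002   0.2537] turnrows 6.0
```

jog_arm([
  [[0.34,-0.13,-0.07,0,0,0,1],[0.68,-0.262,-0.13,0,0,0,1]],
])

```text
time_s: 21.95
tool_pos: [0.493, -0.0428, 0.1367]
tool_rot: [-179.8, -0.1, 25.5]
force: [0.1, -0.3, 0.2]
grip_width: 0.0461
grasp_force: 25.0
```

jog_arm([
  [[0.34,-0.13,-0.07,0,0,0.045,1],[0.68,-0.262,-0.13,0,0,0.09,1],[0.68,-0.262,-0.13,0,0,0.135,1],[0.68,-0.262,-0.13,0,0,0.18,1],[0.68,-0.262,-0.13,0,0,0.22,1]],
])

```text
time_s: 22.45
tool_pos: [0.5422, 0.0094, 0.1483]
tool_rot: [179.8, 0.1, -14.3]
force: [-0.6, 0.5, -1.1]
grip_width: 0.0454
grasp_force: 25.0
```

jog_arm([
  [[0,0,0,0,0,0.033,1],[0,0,0,0,0,0.033,1],[0,0,0,0,0,0.033,1]],
])

```text
time_s: 22.75
tool_pos: [0.5423, 0.0094, 0.1491]
tool_rot: [179.9, 0.1, -19.8]
force: [-0.6, -0.2, -0.6]
grip_width: 0.0457
grasp_force: 25.0
```

```bash
python3 snap.py w11; python3 go.py .629 .1285 .15 -20
```

```text
at [0.5425 0.0095 0.1494] [179.9   0.  -19.8] t 22.8 | calls 2 shift each [ 0.206 -0.706 -0.004] mm/call 74 turn [0.0003 0.0002 0.0012] turnrows 1.0
```

View pics/w11.png

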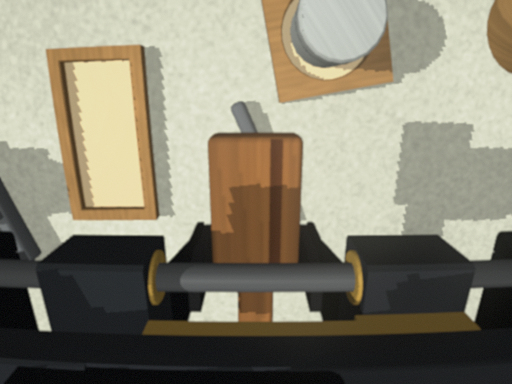

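```bash
python3 - <<'E'
from w import *
f=np.load("w11.npz"); K,k1,_,_=campose("wrist"); cam=(K,k1,f["rot"],f["t"]); p=f["p"]
m=satmask(p,55); m[:,185:]=0; m[223:]=0
c=blob(m,(105,132),120); print("outer",rect(cam,c,.011),c.min(0),c.max(0))
pocket(p,cam,(112,150),tol=40)
# held board edges: top corners
m=satmask(p,70); m[:,:195]=0;m[:,310:]=0;m[:128]=0;m[225:]=0
for z in(.147,):
    c=blob(m,(255,180),90); P=onplane(cam,c,z); print(c.min(0),c.max(0)); Rm=R.from_euler('z',-19.8,degrees=True).as_matrix(); q=(P-[.5425,.0095,0])@Rm; print(q.min(0),q.max(0))
E
python3 go.py .629 .1285 .15 -20
```

```text
outer [626.4 125.5 158.7  87.7 -19.4] [46 44] [158 220]
px [73 61] [143 205]
z 0.003 rect [626.3 124.4 134.2  52.4 -19.3] circ 625.9 124.2 71.4
z 0.011 rect [626.1 120.5 130.5  50.9 -19.3] circ 625.7 120.4 69.4
[208 133] [301 224]
[ 0.01450734 -0.02185208  0.147     ] [0.06038317 0.02285615 0.147     ]
at [0.5425 0.0095 0.1494] [179.9   0.  -19.8] t 22.8 | calls 2 shift each [ 0.206 -0.706 -0.004] mm/call 74 turn [0.0003 0.0002 0.0012] turnrows 1.0
```

jog_arm([
  [[0.1,-0.35,0,0,0,-0.001,1],[0.2,-0.697,0,0,0,-0.002,1]],
])

```text
time_s: 23.0
tool_pos: [0.5858, 0.0685, 0.1501]
tool_rot: [-179.9, 0.0, -19.6]
force: [0.5, 0.3, 0.3]
grip_width: 0.0461
grasp_force: 25.0
```

jog_arm([
  [[0.1,-0.35,0,0,0,0,1],[0.2,-0.697,0.1,0,0,0,1],[0.2,-0.697,0.4,0,0,0,1],[0.2,-0.697,0.7,0,0,0,1],[0.2,-0.697,0.8,0,0,0,1]],
])

```text
time_s: 23.5
tool_pos: [0.6254, 0.1274, 0.0665]
tool_rot: [179.8, 0.3, -19.4]
force: [-0.7, -0.3, -1.0]
grip_width: 0.0459
grasp_force: 25.0
```

jog_arm([
  [[0,0,0.1,0,0,0,1],[0,0,0.2,0,0,0,1],[0,0,0.27,0,0,0,1],[0,0,0.32,0,0,0,1],[0,0,0.32,0,0,0,1]],
])

```text
time_s: 24.0
tool_pos: [0.6274, 0.1274, 0.038]
tool_rot: [-180.0, 0.0, -19.5]
force: [0.6, 1.2, -0.9]
grip_width: 0.0459
grasp_force: 25.0
```

jog_arm([
  [[0,0,0.04,0,0,0,1],[0,0,0.07,0,0,0,1],[0,0,0.09,0,0,0,1],[0,0,0.106,0,0,0,1],[0,0,0.106,0,0,0,1]],
])

```text
time_s: 24.5
tool_pos: [0.6276, 0.1273, 0.0275]
tool_rot: [-180.0, -0.0, -19.5]
force: [-0.2, 0.1, -0.5]
grip_width: 0.0458
grasp_force: 25.0
```

jog_arm([
  [[0,0,0,0,0,0,0.42],[0,0,0,0,0,0,0.35],[0,0,0,0,0,0,0.2],[0,0,0,0,0,0,0.2],[0,0,0,0,0,0,0.2]],
])

```text
time_s: 25.0
tool_pos: [0.6277, 0.1274, 0.0277]
tool_rot: [-180.0, -0.0, -19.5]
force: [-0.1, -0.0, 0.1]
grip_width: 0.0678
grasp_force: 0.0
```

jog_arm([
  [[0,0,-0.05,0,0,0,0.2],[0,0,-0.3,0,0,0,0.2],[0,0,-0.7,0,0,0,0.2],[0,0,-1,0,0,0,0.2],[0,0,-1,0,0,0,0.2]],
])

```text
time_s: 25.5
tool_pos: [0.6307, 0.1272, 0.1328]
tool_rot: [-179.7, -0.4, -19.6]
force: [-0.0, -0.0, -0.1]
grip_width: 0.0697
grasp_force: 0.0
```

jog_arm([
  [[0,0,-0.4,0,0,0,0.2],[-0.2,0.2,-0.8,0,0,0,0.2],[-0.4,0.4,-0.8,0,0,0,0.2],[-0.4,0.4,-0.8,0,0,0,0.2]],
])

```text
time_s: 25.9
tool_pos: [0.5744, 0.1006, 0.208]
tool_rot: [-179.9, 0.1, -19.7]
force: [-1.1, -1.2, -0.4]
grip_width: 0.0701
grasp_force: 0.0
```

```bash
python3 snap.py w12; python3 - <<'E'
from w import *
f=np.load("w12.npz"); K,k1,_,_=campose("wrist"); cam=(K,k1,f["rot"],f["t"])
F=cloud(cam,f["d"]).reshape(-1,3); s=F[(np.hypot(F[:,0]-.627,F[:,1]-.127)<.08)&(F[:,2]>.018)&(F[:,2]<.035)]
print(len(s),np.percentile(s[:,2],[5,50,95]),cv2.minAreaRect((s[:,:2]*1000).astype(np.float32)))
for n in("scene","side"):
    p,d=env.read_camera(n); cv2.imwrite(f"pics/{n}1.png",p[:,:,::-1]); C=cloud(campose(n),d).reshape(-1,3); C0=cloud(campose(n),np.load(n+"0.npz")["d"]).reshape(-1,3)
    for k,c,r,h in(("disp",(.602,.274),.09,.04),("roll",(.61,-.245),.06,.042)):
        for Q in(C0,C):
            s=Q[(np.hypot(Q[:,0]-c[0],Q[:,1]-c[1])<r)&(Q[:,2]>h)&(Q[:,2]<.09)]
            print(n,k,len(s),s.mean(0).round(3) if len(s) else '')
E
```

```text
4379 [0.0236548  0.02533771 0.026624  ] ((626.8232421875, 127.89459991455078), (46.64313507080078, 119.83453369140625), 71.10724639892578)
scene disp 513 [0.617 0.283 0.057]
scene disp 514 [0.617 0.283 0.057]
scene roll 85 [ 0.604 -0.253  0.046]
scene roll 89 [ 0.604 -0.254  0.046]
side disp 184 [0.607 0.265 0.058]
side disp 181 [0.607 0.265 0.059]
side roll 96 [ 0.605 -0.257  0.048]
side roll 96 [ 0.604 -0.259  0.048]
```

View pics/w12.png

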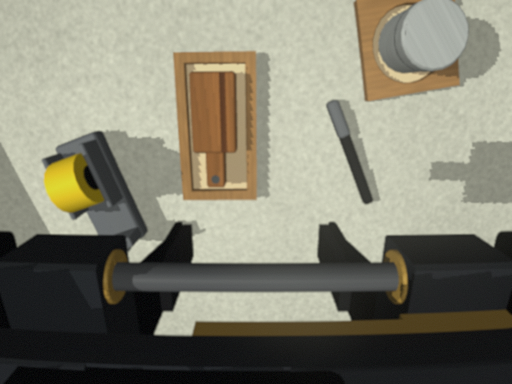

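The wrist picture shows the board flat in its pocket at (215,125), its top at 25.3 mm where 25 mm is expected. The tin is seated at (425,40), and the dispenser and tape roll have not moved. I checked the jar (top at 65 mm) and the carton (top at 45 mm) after placing each one.

```bash
python3 -c "
from cell import env; print(env.sign_off())"
```

```text
the job is handed in; nothing more can be done
None
```

The tin, jar, carton and board are each seated upright in their own cradle's pocket, within about 3 mm of centre as measured; the tape roll and dispenser did not move, and the job is handed in after about 26 s of robot time (no verdict was returned).

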